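Knock up a stack of backing panels in the squaring corner

ROBOT

A 6-joint arm with a two-finger parallel gripper is mounted at the origin on the work surface. World frame = base frame: x ahead of the robot, y to its left, z up, the work surface at z = 0. Lengths are in m, angles in rad, forces in N, time in s.
With the tool pointing down it reaches from about 0.275 to 0.85 m from the base axis. Payload 5.2 kg.
Tool frame: the origin (TCP) lies at the very end of the fingers, on their centre line; the grasp point (between the pads) lies 19 mm behind it; z points along the fingers, y is the line along which they close (so a half turn about z gives the same grasp; the last joint's range is limited). The gripper opens to 85 mm and grips with 20 to 120 N. Pads are 22 mm wide; open, the fingers measure 114 mm over their backs; the gripper's body (76 mm by 85 mm) begins 54 mm behind the grasp point. The pads swing forward as they close: fully open they stand 13 mm farther back than shut.
Start: joints at [1.05, 0.259, 1.535, -0, 1.348, -0.203], TCP at [0.172, 0.522, 0.231] pointing down, gripper open.
Joint ranges: [-3.14, 3.14], [-0.91, 2.08], [0.19, 2.58], [-1.22, 4.36], [0.22, 2.71], [-3.12, 3.12]. Speed limits (rad/s): [2.57, 2.57, 3.14, 3.14, 3.14, 3.14].

INTERFACE

Orientations are given as [roll, pitch, yaw] about the fixed x, y, z axes, in that order (R = Rz(yaw) Ry(pitch) Rx(roll)).
In Python, from rig import state, capture, camera_params, hand_in gives the robot as it stands. The module is installed in compiled form; this text tells all that it offers.
- The arm moves only by the tool apply_moves, never from a script. Its arguments are lists of equal length, an entry for each row: "travel": the shift along the tool's x, y, z in m, a list of three; "turn": the turn, a rotation vector about the tool's x, y, z in degrees, a list of three. In form: {"travel": [[dx, dy, dz], ...], "turn": [[ax, ay, az], ...]}. A call has 1 to 8 rows; each row shifts and turns the commanded pose from where the row before left it, along the tool's axes as they then stand; what a row does not reach is not made up. A row lasts 1/12 s, in which the tool goes at most 41.7 mm and 7.16 degrees, less where a joint would pass 70% of its speed; a pose out of reach is approached as far as the arm can. A call is refused whole if a number of a shift passes 0.0417 or a number of a turn 7.16, either way. A call with a gripper value outside its range is refused whole. "jaw" is the closure, from -1 (fully open) to 1 (shut), so that 0 is half open, set as the call begins (left out, the last holds). The fingers move at their own pace and stop on an object; "squeeze" is the grip in N (left out, the last holds). Time passes only in rows, so rows that do not move let the fingers close. It gives the time, the measured TCP pose, the force, the opening and the grip force at its end, in the units of the state.
- state(): the state, without advancing time (a new reading comes with each control period).
- capture(name): name is "scene" or "top" or "wrist"; returns the picture (384x512x3 uint8, red, green, blue); there is no depth.
- camera_params(name): a dict with "K" (3x3 intrinsics, pixels), "R" (3x3) and "t" (3): a world point X has camera coordinates R X + t. Camera axes: x right, y down, z forward; pixel columns grow to the right and rows downward; lengths in m; the calibration is good to about 2 mm. A picture is of the moment at which its call begins: read the wrist's pose just before it. camera_params takes no time and is no camera call; for the wrist camera it gives the pose at the moment of the call.
- hand_in(): hands the job in; it is judged then, once.
The state is a dict: "clock": time; "qpos": joint angles; "qd": joint speeds; "effort": joint torques, N m; "tcp_pos": TCP position; "eef_rot": TCP orientation; "contact_force": force on the tool from outside, world axes, zero at the start; "torque": the same for the moment, N m; "grip_width": finger opening in m; "grasp_force": force on a finger pad.
Only numpy, scipy, OpenCV 4.12 (cv2) and the standard library are available. Lean on these libraries where they do the work, as an engineer would, in place of code of your own. Each camera call takes 0.05 s, during which the arm holds its last target. There are 200 camera calls.

TASK

In the paper-art studio, tap the untidy stack of three coloured backing panels (green, white, yellow) home into the squaring corner it lies in, so that all three sit flush against both dark fences with their edges aligned, still stacked in the same order. Do not disturb the plywood block drying on the blue board, and let go of everything when done.

Things in the scene. Friction and masses are not known exactly. Their poses are not given: they have to be found in the camera images.
- green_panel: Green panel, 130 x 100 x 6 mm (long side along its x axis, short side along its y), rigid acrylic of about 95 g, loose; origin at the centre of its underside, z up. The lowest of the stack, lying on the grey block.
- white_panel: White panel, 130 x 100 x 6 mm (long side along its x axis, short side along its y), rigid acrylic of about 95 g, loose; origin at the centre of its underside, z up. The middle of the stack, lying on the green one.
- yellow_panel: Yellow panel, 130 x 100 x 6 mm (long side along its x axis, short side along its y), rigid acrylic of about 95 g, loose; origin at the centre of its underside, z up. The top of the stack.
- corner: Squaring corner, fixed: grey block 28 mm high, dark wooden fences 12 mm thick (tops 64 mm above the table) along its +x and +y edges; 130 x 100 mm with fences, origin at their centre on the table. A bare metal sheet 4 mm thick under it reaches 155 mm to -x, 140 mm to -y. The stack overhangs these open sides, 16 to 40 mm short of the fences, turned up to 6 degrees; panels are smooth: the stack slides at 1 to 3 N, with kicks up to 12 N when struck fast.
- home (a point): Point on the grey block's upper face, 28 mm above the table, axes as the squaring corner's: where the centre of the green panel's underside belongs (white and yellow: straight above it), flush with both fences. The +x fence's inner face is 65 mm away along +x, the +y fence's 50 mm along +y; the block ends 53 mm away along -x, 38 mm along -y, so that flush panels overhang it by 12 mm there.
- plywood_block: Bystander, to be left alone: three plain plywood panels glued into one block of about 125 x 90 x 24 mm with a round brass weight on top (58 mm high in all), loose on a flat blue board 160 x 130 x 8 mm without fences; origin at the centre of its underside.
Mind the look-alikes: they are no part of the job. Leave any red look-alike of the white_panel alone. Several things have the shape of the yellow_panel; the one meant has the colours described above.

How it is judged:
At the end, for the whole second after the job is handed in: Green, white and yellow panels lie flat and at rest in that order from the block up, each centred within 10 mm of the flush position and turned less than 10 degrees from the fences; the plywood block is within 15 mm of where it started (horizontal distance between each of green_panel, white_panel, yellow_panel and home below 0.01 m and angle between the x axis of each of green_panel, white_panel, yellow_panel and the x axis of home, either way round below 0.175 rad and angle between each of green_panel, white_panel, yellow_panel's own z axis and vertical below 0.1 rad and z of green_panel in the frame of home between -0.003 and 0.003 m and linear speed of each of green_panel, white_panel, yellow_panel below 0.02 m/s and z of white_panel in the frame of home between 0.003 and 0.009 m and z of yellow_panel in the frame of home between 0.009 and 0.015 m and distance of plywood_block from where it was at the start of the episode below 0.015 m); the robot touches nothing.
It fails at once if the drying plywood block is pushed or lifted 15 mm or more from its place (distance of plywood_block from where it was at the start of the episode above 0.015 m).
It also fails if it takes over 48 s, if anything falls off the work surface, if the arm or the gripper's body presses on something with over 40 N, if the wrist force passes 120 N, or if a joint passes its speed limit or range.

## Working session

There is one attempt and no reset: what is moved stays moved. The work goes in short steps, Python scripts to look and compute and a tool call to move; the robot and the scene stay as the last step left them, time stands still between calls to the robot, and variables do not carry over. Pictures are saved under pics/ and viewed, at most 10 in all, crops included, and the job is handed in when it is done.

Besides the shell and the picture viewer there is one more tool, called after "Emit:" as name(argument=value, ...) on one line, values as JSON. apply_moves: Moves the arm, as the interface text tells. Its arguments: {"type":"object","properties":{"travel":{"type":"array","items":{"type":"array","items":{"type":"number"}}},"turn":{"type":"array","items":{"type":"array","items":{"type":"number"}}},"jaw":{"type":"number"},"squeeze":{"type":"number"}},"required":["travel","turn"]}

```bash
mkdir -p pics; python3 - <<'E'
from rig import *
import cv2,numpy as np
s=state();print(s['clock'],s['tcp_pos'],s['eef_rot'],s['grip_width'])
a=capture("scene");b=capture("top")
np.savez('a.npz',a=a,b=b)
cv2.imwrite('pics/scene.png',a[:,:,::-1]);cv2.imwrite('pics/top.png',b[:,:,::-1])
for n in("scene","top"):
    p=camera_params(n);R=np.array(p['R']);print(n,p['K'],-R.T@p['t'],R)
E
```

```text
0.0 [0.17156341 0.52199296 0.23047151] [-3.13979043e+00 -3.87008625e-04  2.82376701e+00] 0.0855426852788451
scene [[389.08064106   0.         255.75857024]
 [  0.         389.08064106 192.15876246]
 [  0.           0.           1.        ]] [ 0.80243408 -0.27305194  0.80228844] [[ 5.59688807e-01  8.28702833e-01  2.31869041e-04]
 [ 7.15093822e-01 -4.82818187e-01 -5.05497204e-01]
 [-4.18795014e-01  2.83086935e-01 -8.62828212e-01]]
top [[381.4403371    0.         251.93389336]
 [  0.         381.4403371  193.33536958]
 [  0.           0.           1.        ]] [ 0.22880445 -0.04280951  0.8853678 ] [[ 0.10318692 -0.99464508  0.00579837]
 [-0.96594327 -0.10159661 -0.23797422]
 [ 0.23728898  0.01895493 -0.97125416]]
```

View pics/scene.png

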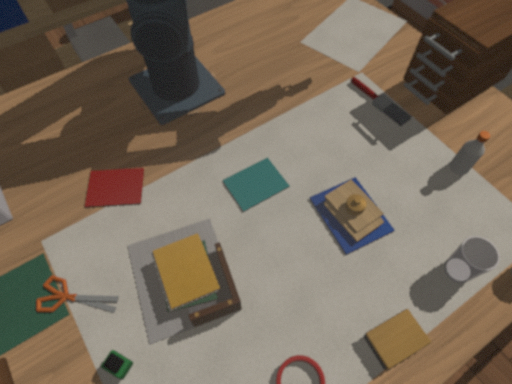

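View pics/top.png

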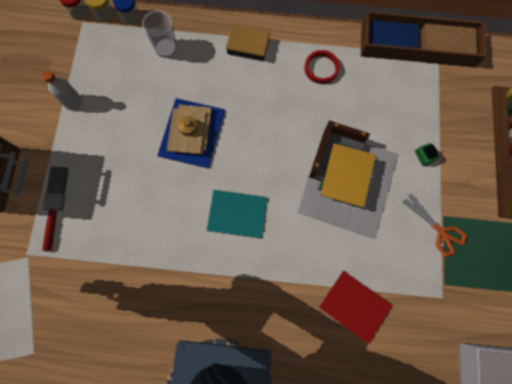

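The scene view shows the stack at about (185,270), with fences to its right and below. In the top view the stack is at (350,175), with one fence on the left and one above. The plywood block is well away at (190,130). Next I'll crop and enlarge both views.

```bash
cat > h.py <<'E'
from rig import *
import cv2,numpy as np
def ray(n,uv,z,p=None):
    p=p or camera_params(n);R=np.array(p['R']);t=np.array(p['t']);K=np.array(p['K'])
    uv=np.atleast_2d(np.array(uv,float))
    d=(np.linalg.inv(K)@np.c_[uv,np.ones(len(uv))].T).T@R
    c=-R.T@t
    return c+d*((z-c[2])/d[:,2])[:,None]
def proj(n,X,p=None):
    p=p or camera_params(n);q=(np.array(X)@np.array(p['R']).T+np.array(p['t']))@np.array(p['K']).T
    return q[:,:2]/q[:,2:]
E
python3 - <<'E'
from h import *
f=np.load('a.npz')
for n,im,(x0,y0) in(("scene",f['a'],(120,210)),("top",f['b'],(290,110))):
    c=im[y0:y0+140,x0:x0+130]
    hsv=cv2.cvtColor(im,cv2.COLOR_RGB2HSV)
    m=cv2.inRange(hsv,(18,130,80),(32,255,255))
    mm=np.zeros_like(m);mm[y0:y0+140,x0:x0+130]=m[y0:y0+140,x0:x0+130]
    cs,_=cv2.findContours(mm,0,2);k=max(cs,key=cv2.contourArea)
    r=cv2.minAreaRect(k);
    poly=cv2.approxPolyDP(k,6,True)[:,0]
    print(n,poly.tolist());P=ray(n,poly,.046);print(P.round(4).tolist(),P.mean(0).round(4))
    cv2.imwrite(f'pics/c_{n}.png',cv2.resize(c[:,:,::-1],None,fx=4.2,fy=4.2,interpolation=2))
a=cv2.imread('pics/c_scene.png');b=cv2.imread('pics/c_top.png')
cv2.imwrite('pics/both.png',cv2.resize(np.hstack([a,b]),(800,431)))
E
```

```text
scene [[197, 235], [154, 251], [172, 307], [219, 287]]
[[0.4528, -0.1868, 0.046], [0.4345, -0.2784, 0.046], [0.5572, -0.3013, 0.046], [0.5744, -0.2062, 0.046]] [ 0.5047 -0.2432  0.046 ]
top [[334, 143], [321, 194], [363, 206], [374, 155]]
[[0.5748, -0.2052, 0.046], [0.4487, -0.1823, 0.046], [0.4308, -0.2781, 0.046], [0.555, -0.2995, 0.046]] [ 0.5023 -0.2413  0.046 ]
```

View pics/both.png

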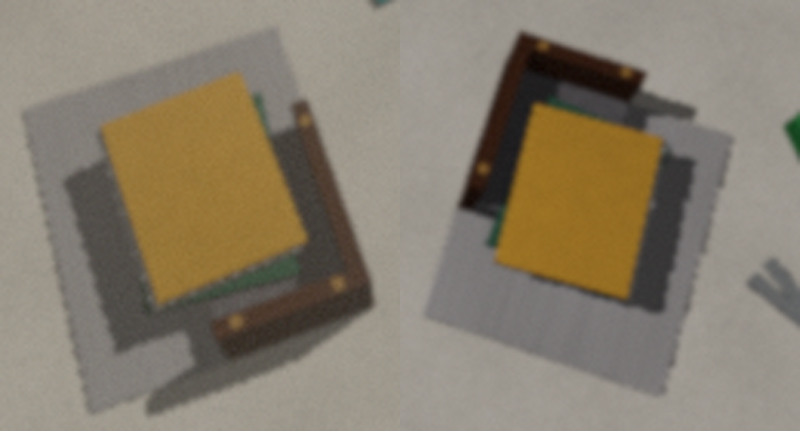

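```bash
python3 - <<'E'
from h import *
L=dict(top=[((329,120.7),.064,(65,50)),((309.5,177.3),.064,(-65,50)),((369.6,133.4),.064,(65,-50)),((298.8,213),.004,(-155,50)),((375.5,238.4),.004,(-155,-140)),((398,154),.004,(65,-140))],
 scene=[((240.9,302),.064,(65,50)),((220,243),.064,(-65,50)),((127,246),.004,(-155,-140)),((150,344),.004,(65,-140)),((209,219),.004,(-155,50))])
def fit(A,B):
    am,bm=A.mean(0),B.mean(0);H=(A-am).T@(B-bm);th=np.arctan2(H[0,1]-H[1,0],H[0,0]+H[1,1])
    R=np.array([[np.cos(th),-np.sin(th)],[np.sin(th),np.cos(th)]]);t=bm-R@am
    return th,R,t,(A@R.T+t-B)*1e3
for n,l in L.items():
    W=np.array([ray(n,u,z)[0][:2] for u,z,_ in l]);C=np.array([c for *_,c in l])/1e3
    th,R,t,r=fit(C,W);print(n,'yaw',np.degrees(th),t,'home',t+R@[-.012,-.012]);print(r.round(1).tolist())
    Y=ray(n,dict(top=[[334,143],[321,194],[363,206],[374,155]],scene=[[219,287],[197,235],[154,251],[172,307]])[n],.046)[:,:2]
    print('yellow in home',(((Y-t)@R+.012)*1e3).round(1).tolist())
E
```

```text
top yaw -11.998992534887215 [ 0.5449984  -0.21910399] home [ 0.53076585 -0.22834707]
[[-2.5, 3.6], [12.0, -5.4], [-1.5, 0.9], [-4.5, 2.1], [-2.9, -2.5], [-0.6, 1.2]]
yellow in home [[38.3, 31.8], [-89.8, 28.0], [-87.4, -69.5], [38.5, -64.6]]
scene yaw -13.323346552754657 [ 0.55315762 -0.22215037] home [ 0.53871524 -0.23106204]
[[0.5, 0.0], [-1.5, 0.2], [-0.2, -0.0], [1.5, -2.0], [-0.2, 1.7]]
yellow in home [[29.0, 32.4], [-93.8, 23.3], [-90.5, -70.1], [34.2, -64.1]]
```

The scene fit is good to about 2 mm: yaw is about -13.2° and home is near (0.537, -0.230). The yellow panel sits about (-30, -20) mm from home. I'll move over to the open -x side with the fingers half open.

Emit:
apply_moves(travel=[[0,0,0],[-0.0195,-0.0335,0],[-0.0195,-0.0335,0],[-0.0195,-0.0335,0],[-0.0195,-0.0335,0],[-0.0195,-0.0335,0],[-0.0195,-0.0335,0],[-0.0195,-0.0335,0]], turn=[[0,0,-5],[0,0,0],[0,0,0],[0,0,0],[0,0,0],[0,0,0],[0,0,0],[0,0,0]], jaw=0, squeeze=20)

```text
clock: 0.77
tcp_pos: [0.2508, 0.2612, 0.231]
eef_rot: [-3.141, -0.0, 2.912]
contact_force: [2.4, -1.6, -0.5]
grip_width: 0.0429
grasp_force: 0.0
```

Emit:
apply_moves(travel=[[-0.0195,-0.0335,0],[-0.0195,-0.0335,0],[-0.0195,-0.0335,0],[-0.0195,-0.0335,0],[-0.0195,-0.0335,0],[-0.0195,-0.0335,0],[-0.0195,-0.0335,0],[-0.0195,-0.0335,0]], turn=[[0,0,0],[0,0,0],[0,0,0],[0,0,0],[0,0,0],[0,0,0],[0,0,0],[0,0,0]])

```text
clock: 1.43
tcp_pos: [0.3415, -0.0355, 0.2313]
eef_rot: [3.141, 0.0, 2.91]
contact_force: [0.3, 0.6, 0.0]
grip_width: 0.0429
grasp_force: 0.0
```

Emit:
apply_moves(travel=[[-0.0195,-0.0335,0],[-0.0195,-0.0335,0],[-0.0195,-0.0335,0],[-0.0195,-0.0335,0],[-0.0195,-0.0335,0],[0,0,0]], turn=[[0,0,0],[0,0,0],[0,0,0],[0,0,0],[0,0,0],[0,0,0]])

```text
clock: 1.93
tcp_pos: [0.4, -0.2254, 0.2308]
eef_rot: [-3.139, 0.001, 2.907]
contact_force: [1.0, -0.2, -0.8]
grip_width: 0.0425
grasp_force: 0.0
```

```bash
python3 - <<'E'
from h import *
p=camera_params("wrist");w=capture("wrist");cv2.imwrite('pics/w1.png',w[:,:,::-1])
import pickle;pickle.dump(p,open('p1.pkl','wb'));np.save('w1.npy',w)
c,s=np.cos(np.radians(-13.2)),np.sin(np.radians(-13.2));R=np.array([[c,-s],[s,c]]);h=np.array([.537,-.230])
for q,z in(((77,62),.064),((77,-38),.064),((-53,62),.064),((-53,-38),.028),((-143,-128),.004)):
    print(q,proj("wrist",[[*(h+R@(np.array(q)/1e3)),z]],p).round())
E
```

```text
(77, 62) [[337. 350.]]
(77, -38) [[251. 350.]]
(-53, 62) [[346. 250.]]
(-53, -38) [[251. 235.]]
(-143, -128) [[170. 153.]]
```

View pics/w1.png

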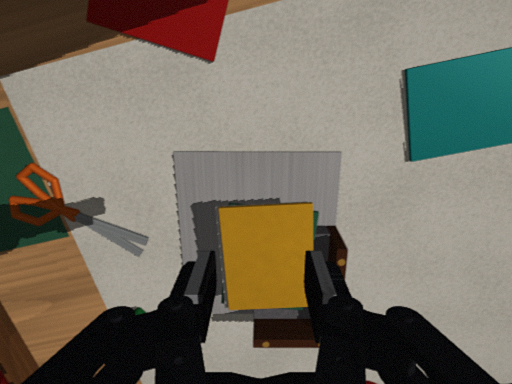

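The wrist view confirms the corner fit. The panels' -x edge is at row 203, and nothing sticks out beyond yellow. Now I'll descend outside that edge.

Emit:
apply_moves(travel=[[0,0,0.04],[0,0,0.04],[0,0,0.04],[0,0,0.04],[0,0,0.03],[0,0,0.018],[0,0,0.01],[0,0,0]], turn=[[0,0,0],[0,0,0],[0,0,0],[0,0,0],[0,0,0],[0,0,0],[0,0,0],[0,0,0]])

```text
clock: 2.65
tcp_pos: [0.3965, -0.2163, 0.0111]
eef_rot: [3.138, -0.005, 2.912]
contact_force: [-0.3, -0.4, 0.2]
grip_width: 0.0427
grasp_force: 0.0
```

Emit:
apply_moves(travel=[[-0.005,0,0],[-0.005,0,0],[-0.003,0,0],[-0.003,0,0],[-0.003,0,0],[-0.003,0,0],[-0.003,0,0],[-0.003,0,0]], turn=[[0,0,0],[0,0,0],[0,0,0],[0,0,0],[0,0,0],[0,0,0],[0,0,0],[0,0,0]])

```text
clock: 3.32
tcp_pos: [0.426, -0.2254, 0.0135]
eef_rot: [-3.141, 0.0, 2.911]
contact_force: [-0.1, -0.4, 0.0]
grip_width: 0.0424
grasp_force: 0.0
```

Emit:
apply_moves(travel=[[-0.003,0,0],[-0.003,0,0],[-0.003,0,0],[-0.003,0,0]], turn=[[0,0,0],[0,0,0],[0,0,0],[0,0,0]])

```text
clock: 3.65
tcp_pos: [0.4374, -0.228, 0.0132]
eef_rot: [3.141, -0.001, 2.911]
contact_force: [-2.1, -0.4, 0.8]
grip_width: 0.0427
grasp_force: 0.5
```

Emit:
apply_moves(travel=[[-0.002,0,0],[-0.002,0,0],[-0.002,0,0],[-0.002,0,0]], turn=[[0,0,0],[0,0,0],[0,0,0],[0,0,0]])

```text
clock: 3.98
tcp_pos: [0.4452, -0.2299, 0.0132]
eef_rot: [3.141, -0.0, 2.911]
contact_force: [-0.8, 0.1, 0.4]
grip_width: 0.0427
grasp_force: 0.4
```

Emit:
apply_moves(travel=[[-0.002,0,0],[-0.002,0,0],[-0.002,0,0]], turn=[[0,0,0],[0,0,0],[0,0,0]])

```text
clock: 4.23
tcp_pos: [0.4511, -0.2313, 0.0133]
eef_rot: [3.142, -0.0, 2.911]
contact_force: [-0.8, 0.1, -0.8]
grip_width: 0.0428
grasp_force: 0.4
```

Emit:
apply_moves(travel=[[-0.002,0,0],[-0.0015,0,0]], turn=[[0,0,0],[0,0,0]])

```text
clock: 4.4
tcp_pos: [0.4545, -0.2321, 0.0133]
eef_rot: [-3.142, -0.0, 2.911]
contact_force: [-1.0, -0.9, 0.4]
grip_width: 0.0428
grasp_force: 0.8
```

Emit:
apply_moves(travel=[[-0.001,0,0],[-0.001,0,0]], turn=[[0,0,0],[0,0,0]])

```text
clock: 4.57
tcp_pos: [0.4556, -0.232, 0.0131]
eef_rot: [3.141, -0.002, 2.911]
contact_force: [-4.0, 1.3, 0.8]
grip_width: 0.0427
grasp_force: 2.3
```

```bash
cat > look.py <<'E'
from h import *
import sys
n=sys.argv[1]
a=capture("scene");b=capture("top")
c=a[210:350,120:250];d=b[110:250,290:420]
m=np.hstack([cv2.resize(x[:,:,::-1],(400,431),interpolation=2) for x in(c,d)])
cv2.imwrite(f'pics/{n}.png',cv2.convertScaleAbs(m,alpha=1.5))
E
python3 look.py l1
```

```text
(no output)
```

View pics/l1.png

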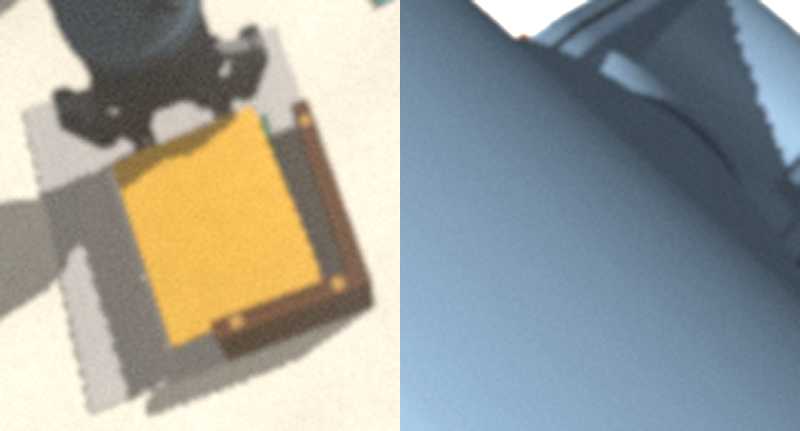

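Yellow now looks close to the +x fence at its lower edge (about row 300), and the force is starting to rise. I'll press a little further.

Emit:
apply_moves(travel=[[-0.001,0,0],[-0.001,0,0]], turn=[[0,0,0],[0,0,0]])

```text
clock: 4.83
tcp_pos: [0.4567, -0.2318, 0.0128]
eef_rot: [3.14, -0.004, 2.911]
contact_force: [-7.4, 3.0, 1.9]
grip_width: 0.0428
grasp_force: 3.9
```

Emit:
apply_moves(travel=[[-0.001,0,0],[-0.001,0,0]], turn=[[0,0,0],[0,0,0]])

```text
clock: 5.0
tcp_pos: [0.4573, -0.2313, 0.0125]
eef_rot: [3.139, -0.007, 2.912]
contact_force: [-10.1, 4.6, 4.1]
grip_width: 0.043
grasp_force: 6.0
```

The stack is firm against the +x fence at about 10 N. I'll back off, lift, go round to the -y side and turn 90°.

Emit:
apply_moves(travel=[[0.01,0,0],[0.03,0,0],[0,0,-0.035],[0,0,-0.04],[0,0,-0.035],[-0.028,-0.0245,0],[-0.028,-0.0245,0],[-0.028,-0.0245,0]], turn=[[0,0,0],[0,0,0],[0,0,0],[0,0,0],[0,0,0],[0,0,0],[0,0,0],[0,0,0]])

```text
clock: 5.67
tcp_pos: [0.4882, -0.3169, 0.1258]
eef_rot: [-3.139, 0.006, 2.912]
contact_force: [-0.2, 1.0, 0.3]
grip_width: 0.0432
grasp_force: 0.0
```

Emit:
apply_moves(travel=[[-0.028,-0.0245,0],[0,0,0],[0,0,0],[0,0,0],[0,0,0],[0,0,0],[0,0,0],[0,0,0]], turn=[[0,0,0],[0,0,7],[0,0,7],[0,0,7],[0,0,7],[0,0,7],[0,0,7],[0,0,7]])

```text
clock: 6.33
tcp_pos: [0.5086, -0.3459, 0.1236]
eef_rot: [3.14, 0.002, 2.05]
contact_force: [-0.3, 0.0, 0.2]
grip_width: 0.0428
grasp_force: 0.0
```

Emit:
apply_moves(travel=[[0,0,0],[0,0,0],[0,0,0],[0,0,0],[0,0,0],[0,0,0],[0,0,0]], turn=[[0,0,7],[0,0,7],[0,0,7],[0,0,7],[0,0,7],[0,0,6],[0,0,0]])

```text
clock: 6.92
tcp_pos: [0.5085, -0.3458, 0.1237]
eef_rot: [3.139, 0.001, 1.336]
contact_force: [0.2, 0.5, 0.3]
grip_width: 0.0426
grasp_force: 0.0
```

```bash
python3 look.py l2
```

```text
(no output)
```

View pics/l2.png

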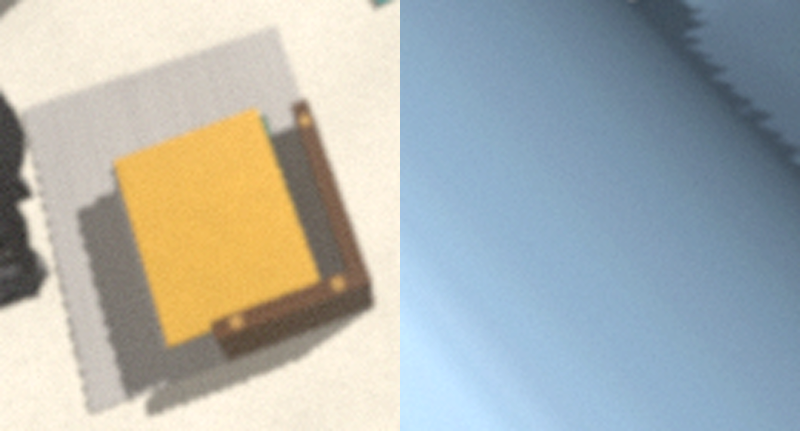

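Yellow's lower edge is now parallel to the +x fence and touching it. The tool is beyond the -y edge, so I'll descend and push toward +y.

Emit:
apply_moves(travel=[[0,0,0.04],[0,0,0.035],[0,0,0.025],[0,0,0.011],[0,0,0],[0.008,0,0],[0.008,0,0],[0.004,0,0]], turn=[[0,0,0],[0,0,0],[0,0,0],[0,0,0],[0,0,0],[0,0,0],[0,0,0],[0,0,0]])

```text
clock: 7.68
tcp_pos: [0.5139, -0.3254, 0.0144]
eef_rot: [3.139, 0.001, 1.341]
contact_force: [-0.3, -1.2, 0.2]
grip_width: 0.0426
grasp_force: 0.0
```

Emit:
apply_moves(travel=[[0.003,0,0],[0.003,0,0],[0.003,0,0],[0.003,0,0]], turn=[[0,0,0],[0,0,0],[0,0,0],[0,0,0]])

```text
clock: 8.02
tcp_pos: [0.5156, -0.314, 0.0129]
eef_rot: [3.141, 0.001, 1.341]
contact_force: [-0.9, 0.7, -0.4]
grip_width: 0.0426
grasp_force: 0.0
```

Emit:
apply_moves(travel=[[0.003,0,0],[0.003,0,0],[0.003,0,0],[0.003,0,0]], turn=[[0,0,0],[0,0,0],[0,0,0],[0,0,0]])

```text
clock: 8.35
tcp_pos: [0.5181, -0.3025, 0.0123]
eef_rot: [3.141, 0.0, 1.34]
contact_force: [-0.5, -0.2, -0.7]
grip_width: 0.0426
grasp_force: 0.5
```

Emit:
apply_moves(travel=[[0.002,0,0],[0.002,0,0]], turn=[[0,0,0],[0,0,0]])

```text
clock: 8.52
tcp_pos: [0.519, -0.2985, 0.0123]
eef_rot: [3.142, 0.0, 1.34]
contact_force: [0.7, -0.9, -0.5]
grip_width: 0.0427
grasp_force: 0.5
```

Emit:
apply_moves(travel=[[0.002,0,0],[0.002,0,0],[0.002,0,0]], turn=[[0,0,0],[0,0,0],[0,0,0]])

```text
clock: 8.77
tcp_pos: [0.5203, -0.2926, 0.0123]
eef_rot: [3.142, 0.0, 1.34]
contact_force: [0.0, -0.6, -0.1]
grip_width: 0.0429
grasp_force: 0.5
```

Emit:
apply_moves(travel=[[0.001,0,0],[0.001,0,0]], turn=[[0,0,0],[0,0,0]])

```text
clock: 8.93
tcp_pos: [0.5208, -0.2907, 0.0123]
eef_rot: [-3.142, 0.0, 1.34]
contact_force: [-1.2, -1.8, -0.4]
grip_width: 0.0426
grasp_force: 0.5
```

Emit:
apply_moves(travel=[[0.001,0,0],[0.001,0,0]], turn=[[0,0,0],[0,0,0]])

```text
clock: 9.1
tcp_pos: [0.5212, -0.2888, 0.0123]
eef_rot: [3.142, 0.0, 1.34]
contact_force: [-0.2, -1.9, -0.2]
grip_width: 0.0426
grasp_force: 0.7
```

Emit:
apply_moves(travel=[[0.001,0,0],[0.001,0,0]], turn=[[0,0,0],[0,0,0]])

```text
clock: 9.27
tcp_pos: [0.5214, -0.288, 0.0123]
eef_rot: [3.142, 0.002, 1.34]
contact_force: [-3.7, -8.5, -1.6]
grip_width: 0.0424
grasp_force: 4.4
```

Emit:
apply_moves(travel=[[0.001,0,0],[0.001,0,0]], turn=[[0,0,0],[0,0,0]])

```text
clock: 9.43
tcp_pos: [0.5214, -0.2879, 0.0125]
eef_rot: [3.141, 0.005, 1.34]
contact_force: [-7.2, -14.5, -1.2]
grip_width: 0.0423
grasp_force: 7.9
```

The stack is firm against the +y fence too. I'll back off, lift away and look.

Emit:
apply_moves(travel=[[-0.01,0,0],[-0.035,0,0],[0,0,-0.035],[0,0,-0.04],[0,0,-0.04],[-0.03,0,-0.025],[-0.04,0,0],[0,0,0]], turn=[[0,0,0],[0,0,0],[0,0,0],[0,0,0],[0,0,0],[0,0,0],[0,0,0],[0,0,0]])

```text
clock: 10.1
tcp_pos: [0.4955, -0.404, 0.1553]
eef_rot: [3.136, 0.007, 1.337]
contact_force: [0.2, -0.7, -0.6]
grip_width: 0.0426
grasp_force: 0.0
```

```bash
python3 look.py l3; python3 - <<'E'
from h import *
p=camera_params("wrist");w=capture("wrist");cv2.imwrite('pics/w3.png',cv2.convertScaleAbs(w[:,:,::-1],alpha=1.4))
a=capture("scene");s=state();print(s['clock'],s['tcp_pos'],s['contact_force'])
c,sn=np.cos(np.radians(-13.2)),np.sin(np.radians(-13.2));R=np.array([[c,-sn],[sn,c]]);h=np.array([.537,-.230])
for n,im,q in(("scene",a,None),("wrist",w,p)):
    hsv=cv2.cvtColor(im,cv2.COLOR_RGB2HSV);m=cv2.inRange(hsv,(18,130,60),(32,255,255))
    e=proj(n,[[*h,.046]],q)[0]
    cs,_=cv2.findContours(m,0,2);k=min(cs,key=lambda k:1e9 if cv2.contourArea(k)<800 else np.hypot(*(k[:,0].mean(0)-e)))
    P=ray(n,cv2.approxPolyDP(k,5,True)[:,0],.046,q)[:,:2]
    print(n,((P-h)@R*1e3).round(1).tolist())
E
```

```text
10.3 [ 0.49541136 -0.39574178  0.15126416] [ 0.11909079 -0.16631591 -0.53834513]
scene [[-63.9, 45.1], [-61.5, -47.8], [61.6, -50.1], [56.4, 37.6], [-11.7, 35.0], [-10.1, 45.1], [-46.9, 33.2]]
wrist [[-65.7, -38.4], [-66.0, -47.8], [61.1, -49.2], [62.1, -38.7]]
```

View pics/l3.png

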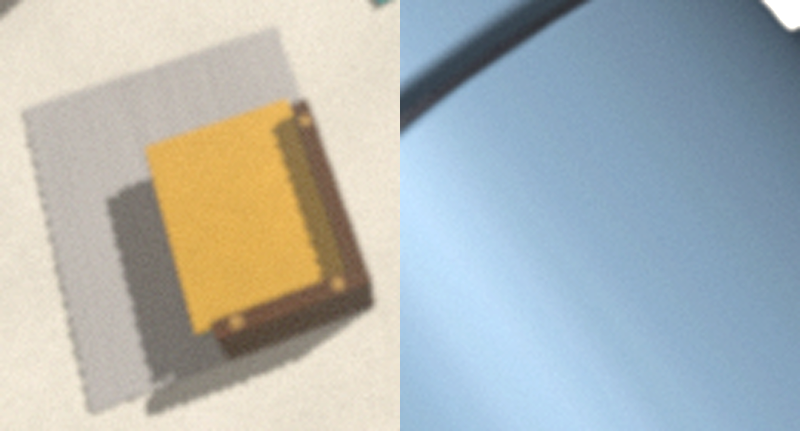

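View pics/w3.png

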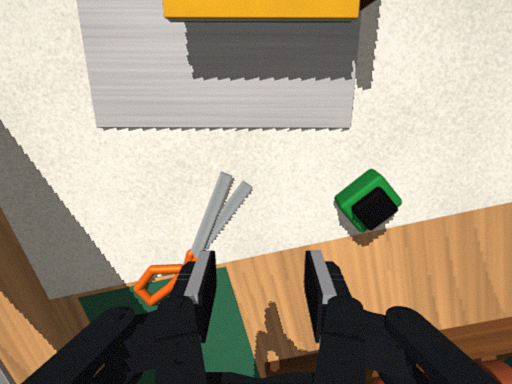

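Yellow is flush within about 2 mm and the -y edges line up. I'll check the -x edges of the lower panels with one wrist view from that side.

Emit:
apply_moves(travel=[[0,-0.033,-0.02],[0.01,-0.033,-0.02],[0.02,-0.033,-0.02],[0.02,-0.033,0],[0.02,0,0],[0,0,0]], turn=[[0,0,0],[0,0,0],[0,0,0],[0,0,0],[0,0,0],[0,0,0]])

```text
clock: 10.8
tcp_pos: [0.3835, -0.2945, 0.2113]
eef_rot: [-3.14, -0.003, 1.342]
contact_force: [0.7, 1.0, -0.4]
grip_width: 0.0428
grasp_force: 0.0
```

```bash
python3 - <<'E'
from h import *
w=capture("wrist");c=w[:260,150:512]
cv2.imwrite('pics/w4.png',cv2.resize(cv2.convertScaleAbs(c[:,:,::-1],alpha=1.4),None,fx=2.2,fy=2.2))
E
```

```text
(no output)
```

View pics/w4.png

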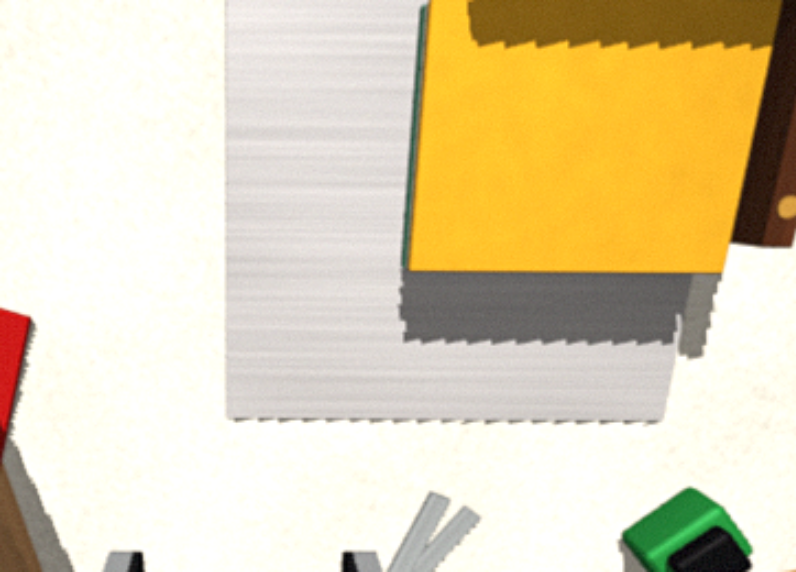

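The panels' -x edges line up, with only a sliver of about 2 mm (side faces) at crop column 408. The stack is flush, so I'm handing in.

```bash
python3 -c "from rig import *;print(hand_in())"
```

```text
the job is handed in; nothing more can be done
None
```

The job is handed in, with no verdict returned: the last views put yellow about 2 mm from flush at both fences and the edges I could see aligned within about 2 mm (white and green mostly hidden beneath). The arm was clear of everything at about 11 s and never went near the plywood block.

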